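Release the ratchet clamp and free a glued pot

TASK

The glue on the pot's ear has set, so open the bench clamp that holds the pot: with the fingertips press the black release lever on the sliding jaw right down and, keeping it down, push the jaw all the way back along its bar to the end stop, then let go and come clear. Grasp and lift nothing, do not force the ratchet, and leave the pot standing where it is and the other things undisturbed.

Things in the scene. Friction and masses are not known exactly. Their poses are not given: they have to be found in the camera images.
- clamp: bench clamp screwed down: base plate 60 x 400 x 10 mm, a flat steel bar on edge above it (toothed top 74 mm high), grey fixed head at one end, grey post 72 mm high at the other. Two jaw arms 75 mm up hold the pot between rubber pads. Origin on the table between pot and bar. Own axes: bar along y at x = +55 mm; fixed jaw at the -y end, sliding jaw moves toward +y; arms reach to -x; z up
- jaw (a joint): sliding jaw: grey head on the bar, 43 mm wide, 60 mm long, top 91 mm above the table; arm at its pot side, release lever at its back. Value in m along the clamp's +y: 0 closed on the pot, 0.098 fully back at the end stop. Slides with 2 to 4 N while the lever is down. With the lever up the ratchet locks it (after 3 mm of play) against going back and lets it move only toward the pot
- release (a joint): black release lever, hinged on the sliding jaw and carried by it. Value in rad: 0 sprung up with its pawl in the teeth, 0.20 fully down; above about 0.13 the pawl is clear of the teeth. At the pad's centre pressing takes about 3 N at first, 7 N fully down; it springs up when let go
- release_pad (a point): centre of the top of the lever's ribbed thumb pad, 44 x 44 mm, level, 100 mm above the table while up; rides with jaw and lever. The hinge is 50 mm toward the clamp's -y and 30 mm lower: fully down, this point is 10 mm lower. A lip across the pad's back edge, face 21 mm toward +y, 12 mm high, can be pushed against. The grey head begins 18 mm toward -y, 9 mm lower. Axes as the clamp's
- pot: cream moulded pot, about 150 mm across and 114 mm high, loose, standing on the table between the rubber pads of the clamp; the only pot in a clamp. Origin at the centre of its foot, z up
- marker: black and grey felt marker 128 x 13 x 15 mm lying in front of the clamp, loose bystander; origin under its middle
- stopper: small tan bear-shaped stopper 38 x 48 x 59 mm standing behind the clamp, loose bystander; origin under its middle
- kraft_box: small brown cardboard box 34 x 46 x 56 mm behind the clamp, loose bystander; origin under its middle
- lid: cream round lid, 112 mm across and 12 mm thick, lying behind the clamp, loose bystander; origin under its middle
- half_shell: cream half egg-shell dish with a zigzag rim, 118 x 112 x 60 mm, to the right, loose bystander; origin under its middle

How it is judged (in metres and radians):
On the way, in this order (a step that is already met when the one before it is completed fails the run):
1. the release lever is pressed down (value of joint release above 0.13 rad), for 0.1 s.
2. the jaw is pushed back to the end of its bar (value of joint jaw above 0.093 m), for 0.1 s.
At the end, for the whole second after the job is handed in: The sliding jaw stands within 5 mm of the end stop, the release lever has sprung up (under 0.1 rad), the pot stands still and upright within 20 mm of its start, and every bystander is within 30 mm of its start (value of joint jaw above 0.093 m and value of joint release below 0.1 rad and distance of pot from where it was at the start of the episode below 0.02 m and angle between pot's own z axis and vertical below 0.1 rad and linear speed of pot below 0.02 m/s and distance of each of marker, stopper, kraft_box, lid, half_shell from where it was at the start of the episode below 0.03 m); the robot touches nothing.
It fails at once if the pot is lifted, tipped or shoved more than 25 mm (height (world z) of pot above 0.012 m or angle between pot's own z axis and vertical above 0.2 rad or distance of pot from where it was at the start of the episode above 0.025 m).
It fails at once if a bystander is lifted or pushed away (more than 35 mm) (distance of any of marker, stopper, kraft_box, lid, half_shell from where it was at the start of the episode above 0.035 m or height (world z) of any of marker, stopper, kraft_box, lid, half_shell above 0.015 m).
It fails at once if the clamp is forced with more than 60 N (contact force between the fingers and clamp above 60 N).
It also fails if it takes over 32 s, if anything falls off the work surface, if the arm or the gripper's body presses on something with over 40 N, if the wrist force passes 120 N, or if a joint passes its speed limit or range.

ROBOT

A 6-joint arm with a two-finger parallel gripper is mounted at the origin on a cart in front of the work surface, level with it; the furniture and walls round the work are solid. World frame = base frame: x ahead of the robot, y to its left, z up, the work surface at z = 0. Lengths are in m, angles in degrees, forces in N, time in s.
With the tool pointing down it reaches from about 0.25 to 0.725 m from the base axis. Payload 9.7 kg.
Tool frame: the origin (TCP) lies between the finger pads; the fingertips stand 25 mm ahead of it and the grasp point (between the pads) lies 6 mm ahead of it; z points along the fingers, y is the line along which they close (so a half turn about z gives the same grasp; the last joint's range is limited). The gripper opens to 85 mm and grips with 20 to 120 N. Pads are 22 mm wide; open, the fingers measure 114 mm over their backs; the gripper's body (76 mm by 85 mm) begins 54 mm behind the grasp point. The pads swing forward as they close: fully open they stand 13 mm farther back than shut.
Start: joints at [75.401, 4.979, 10.078, 95.1, 0, 90], TCP at [0.139, 0.532, 0.256] pointing down, gripper open.
Joint ranges: [-179.16, 179.16], [-48.56, 103.87], [-65.8, 70.77], [-126.05, 130.52], [-82.76, 87.17], [-180, 180]. Speed limits (degrees/s): [127.2, 127.2, 147.25, 180, 180, 180].

INTERFACE

Orientations are given as [roll, pitch, yaw] about the fixed x, y, z axes, in that order (R = Rz(yaw) Ry(pitch) Rx(roll)).
In Python, from workcell import bot, imaging, job gives the robot as it stands (bot), with the cameras (imaging) and the job (job).
- The arm moves only by the tool hand_motion, called after "Request:" by a JSON object that holds its "method" and its "body", one argument or row to a line. Schema: {"type":"object","properties":{"steps":{"type":"array","items":{"type":"array","items":{"type":"number"},"minItems":5,"maxItems":5},"minItems":1,"maxItems":5},"grip_force":{"type":"number"},"only":{"type":"string"},"quiet":{"type":"boolean"},"lines":{"type":"string"}},"required":["steps"],"additionalProperties":false}. steps is a list of rows, 1 to 5 of them, each of 5 numbers: dx, dy, dz in fractions of the full range, 1 being 0.3 m, then a turn about the tool's z in parts of the range, where 1.0 means 180 degrees, then the finger opening in m; each row is the pose to reach, as a shift and turn from the pose commanded when the call began, along the tool's axes at that moment; what a row does not reach only later rows make up. A row lasts 1/12 s, in which the tool goes at most 0.0417 m and 7.16 degrees, less where a joint would pass 70% of its speed; a pose out of reach is approached as far as the arm can. The fingers move at their own pace and stop on an object; grip_force is the grip in N (left out, the last holds). Time passes only in rows, so rows that do not move let the fingers close. The tool returns the time, the measured TCP pose, the force, the opening and the grip force at its end. only (a regular expression) keeps the lines of the reply that match it, lines (a string "A,B") keeps lines A to B, and quiet returns only ok. Shift and turn numbers lie between -1 and 1, and a call with a number outside is refused. Input that does not fit is refused with a message, and nothing moves.
- bot.get_obs(): the state, without advancing time (a new reading comes with each control period).
- imaging.camera(name): name is "scene" or "top" or "wrist"; returns the picture (400x640x3 uint8, blue, green, red); there is no depth.
- imaging.camera_info(name): a dict with "mtx" (3x3 intrinsics, pixels), "extrinsics" (4x4, takes a point from camera to world coordinates). Camera axes: x right, y down, z forward; pixel columns grow to the right and rows downward; lengths in m; the calibration is good to about 2 mm. A picture is of the moment at which its call begins: read the wrist's pose just before it. camera_info takes no time and is no camera call; for the wrist camera it gives the pose at the moment of the call.
- job.job_done(): hands the job in; it is judged then, once.
The state is a dict: "time": time; "q": joint angles; "qd": joint speeds; "joint_efforts": joint torques, N m; "ee_pos": TCP position; "tcp_rot": TCP orientation; "wrist_force": force on the tool from outside, world axes, zero at the start; "torque": the same for the moment, N m; "opening": finger opening in m; "grasp_force": force on a finger pad.
Only numpy, scipy, OpenCV 4.12 (cv2) and the standard library are available. Lean on these libraries where they do the work, as an engineer would, in place of code of your own. Each camera call takes 0.05 s, during which the arm holds its last target. There are 200 camera calls.

## Working session

There is one attempt and no reset: what is moved stays moved. The work goes in short steps, Python scripts to look and compute and a tool call to move; the robot and the scene stay as the last step left them, time stands still between calls to the robot, and variables do not carry over. Pictures are saved under pics/ and viewed, at most 10 in all, crops included, and the job is handed in when it is done.

```bash
ls; mkdir -p pics; python3 - <<'E'
from workcell import bot, imaging, job
import cv2
for n in("scene","top"):
    cv2.imwrite(f"pics/{n}0.png",imaging.camera(n)); i=imaging.camera_info(n); print(n,i["mtx"].round(1).tolist(),i["extrinsics"].round(3).tolist())
o=bot.get_obs(); print(o)
E
```

```text
pics
workcell.py
scene [[378.9, 0.0, 325.4], [0.0, 378.9, 198.6], [0.0, 0.0, 1.0]] [[0.845, -0.35, 0.404, 0.259], [-0.535, -0.544, 0.647, -0.608], [-0.007, -0.763, -0.647, 0.644], [0.0, 0.0, 0.0, 1.0]]
top [[410.2, 0.0, 324.2], [0.0, 410.2, 201.2], [0.0, 0.0, 1.0]] [[-0.009, -0.984, 0.178, 0.385], [-1.0, 0.009, -0.0, -0.061], [-0.001, -0.178, -0.984, 1.115], [0.0, 0.0, 0.0, 1.0]]
{'time': 0.1, 'q': array([ 7.54027041e+01,  5.00780645e+00,  1.00410258e+01,  9.50998854e+01,
       -8.39820153e-04,  9.00002561e+01]), 'qd': array([-0.12719577, -0.01999525,  0.1502389 ,  0.05036829,  0.09655567,
        0.00989933]), 'joint_efforts': array([-3.30442344e-04, -5.21562338e+01,  4.65653980e+01,  1.62105449e-02,
        1.48574929e-05, -1.98579806e-05]), 'ee_pos': array([0.13857464, 0.53208408, 0.25567351]), 'tcp_rot': array([-1.79933334e+02,  8.40117624e-04,  1.65402449e+02]), 'wrist_force': array([ 0.11755594, -0.4814187 , -0.23221299]), 'torque': array([-0.05057924,  0.03794087,  0.02085912]), 'grasp_force': 0.0, 'opening': 0.08542586693111319}
```

View pics/scene0.png

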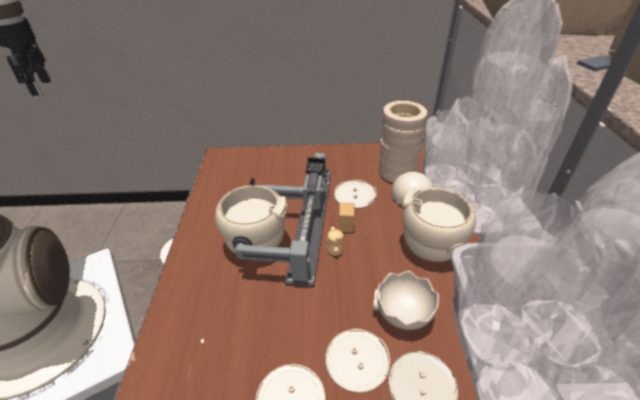

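View pics/top0.png

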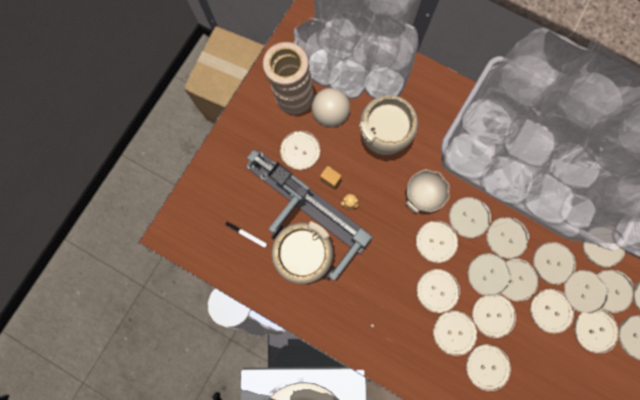

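The scene view shows the fixed head at about (300,262) and the sliding jaw toward the far end, near (315,185). In the top view the fixed head is at (360,240), the jaw at about (285,190) and the post at (256,160). I'll enlarge both.

```bash
python3 - <<'E'
import cv2,numpy as np
a=cv2.imread("pics/scene0.png")[140:220,270:350]; b=cv2.imread("pics/top0.png")[140:220,235:315]
r=lambda x:cv2.resize(x,(400,400),interpolation=cv2.INTER_CUBIC)
cv2.imwrite("pics/crop.png",cv2.convertScaleAbs(np.hstack([r(a),r(b)]),alpha=1.6,beta=10))
E
```

```text
(no output)
```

View pics/crop.png

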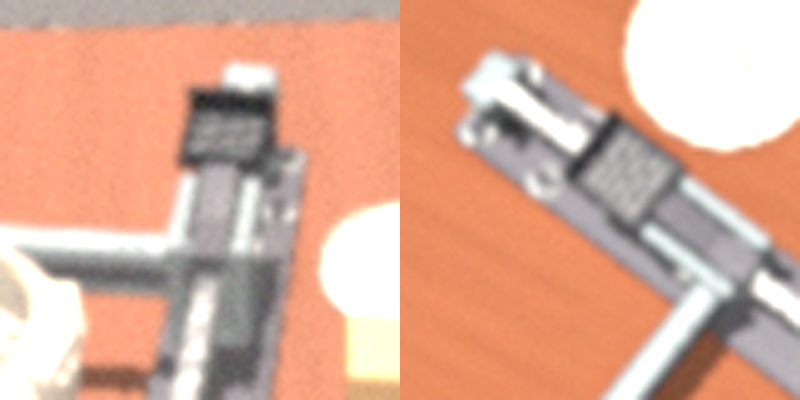

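The crop shows the ribbed pad centred at about (316,167) in scene and (280.6,173.6) in top, with its dark lip at the post end. Now I'll triangulate.

```bash
cat > h.py <<'E'
import numpy as np
from workcell import bot, imaging, job
def ray(i,u):
    E=i["extrinsics"]; d=E[:3,:3]@np.linalg.solve(i["mtx"],[u[0],u[1],1]); return E[:3,3],d/np.linalg.norm(d)
def onz(i,u,z):
    o,d=ray(i,u); return o+d*(z-o[2])/d[2]
def tri(a,u,b,v):
    o,d=ray(a,u); p,e=ray(b,v); s=np.linalg.lstsq(np.c_[d,-e],p-o,rcond=None)[0]
    x,y=o+s[0]*d,p+s[1]*e; return (x+y)/2,np.linalg.norm(x-y)
E
python3 - <<'E'
from h import *
s,t=imaging.camera_info("scene"),imaging.camera_info("top")
print(tri(s,(315.8,167),t,(280.6,173.6)))
p=onz(t,(280.6,173.6),.1);f=onz(t,(360,239),.09);e=onz(t,(254,156),.072)
print(p,f,e)
print(onz(s,(315.8,167),.1))
for a,b in((f,p),(f,e),(p,e)): d=b-a; print(np.degrees(np.arctan2(d[1],d[0])),np.linalg.norm(d[:2]))
w=imaging.camera_info("wrist");print(w["mtx"].round(1).tolist(),w["extrinsics"].round(3).tolist())
E
```

```text
(array([0.64147289, 0.0489083 , 0.10101328]), np.float64(0.0026168639222994903))
[0.64047841 0.04948237 0.1       ] [ 0.47307998 -0.14931665  0.09      ] [0.69594445 0.1231141  0.072     ]
[0.6435506  0.04994054 0.1       ]
49.90099357671128 0.25989090578234647
50.714803975544235 0.35197597153338034
53.009655387406795 0.09218521384957305
[[287.2, 0.0, 321.0], [0.0, 287.2, 195.9], [0.0, 0.0, 1.0]] [[0.252, 0.935, 0.248, 0.076], [0.968, -0.243, -0.067, 0.548], [-0.002, 0.257, -0.966, 0.372], [0.0, 0.0, 0.0, 1.0]]
```

The manual's scale: shifts go in shares of 0.3 m and turns go in shares of 180 degrees. Converting my numbers, -0.18 m is -0.6, -0.144 m is -0.48.

Request:
{"method": "hand_motion", "body": {
  "steps": [
    [-0.12, -0.0667, 0, 0, 0],
    [-0.24, -0.1333, 0, 0, 0],
    [-0.36, -0.2, 0, 0, 0],
    [-0.48, -0.2667, 0, 0, 0],
    [-0.6, -0.3333, 0, 0, 0]
  ],
  "grip_force": 30
}}

```text
time: 0.52
ee_pos: [0.2884, 0.3885, 0.256]
tcp_rot: [-180.0, -0.0, 165.4]
wrist_force: [1.1, 0.3, 0.1]
opening: 0.0256
grasp_force: 0.0
```

Request:
{"method": "hand_motion", "body": {
  "steps": [
    [-0.12, -0.0667, 0, 0, 0],
    [-0.24, -0.1333, 0, 0, 0],
    [-0.36, -0.2, 0, 0, 0],
    [-0.48, -0.2667, 0, 0, 0],
    [-0.6, -0.3333, 0, 0, 0]
  ]
}}

```text
time: 0.93
ee_pos: [0.4376, 0.2461, 0.2561]
tcp_rot: [-180.0, -0.0, 165.4]
wrist_force: [0.3, 1.2, -0.5]
opening: -0.0005
grasp_force: 0.0
```

To row units: -0.18 m is -0.6, -0.144 m is -0.48.

Request:
{"method": "hand_motion", "body": {
  "steps": [
    [-0.12, -0.0667, 0, 0, 0],
    [-0.24, -0.1333, 0, 0, 0],
    [-0.36, -0.2, 0, 0, 0],
    [-0.48, -0.2667, 0, 0, 0],
    [-0.6, -0.3333, 0, 0, 0]
  ]
}}

```text
time: 1.35
ee_pos: [0.5867, 0.1039, 0.2559]
tcp_rot: [-180.0, -0.0, 165.4]
wrist_force: [0.3, 1.3, 0.5]
opening: 0.0
grasp_force: 0.0
```

Request:
{"method": "hand_motion", "body": {
  "steps": [
    [-0.12, -0.0667, 0, 0.0333, 0],
    [-0.24, -0.1333, 0, 0.0667, 0],
    [-0.3467, -0.19, 0, 0.1, 0],
    [-0.3467, -0.19, 0, 0.1389, 0],
    [-0.3467, -0.19, 0, 0.1389, 0]
  ]
}}

```text
time: 1.77
ee_pos: [0.6727, 0.0227, 0.2537]
tcp_rot: [-179.9, -0.1, 139.9]
wrist_force: [-1.1, 0.4, -0.2]
opening: 0.0001
grasp_force: 0.0
```

```bash
python3 - <<'E'
from h import *
import cv2
i=imaging.camera_info("wrist");im=imaging.camera("wrist");cv2.imwrite("pics/w1.png",im)
np.savez("w1",**i);print(i["extrinsics"].round(3).tolist())
E
```

```text
[[0.644, 0.74, 0.193, 0.623], [0.765, -0.622, -0.167, 0.064], [-0.004, 0.255, -0.967, 0.371], [0.0, 0.0, 0.0, 1.0]]
```

View pics/w1.png

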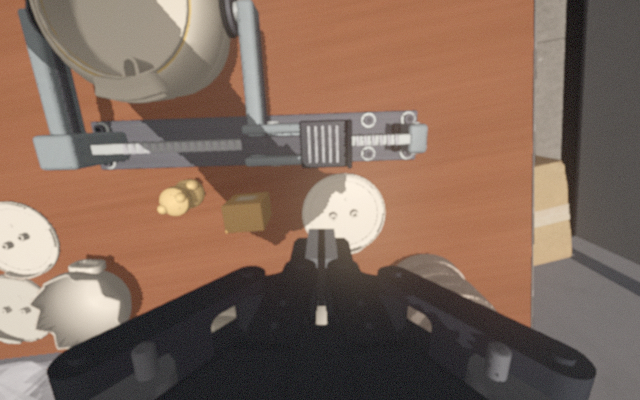

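The wrist view shows the pad as a black square at x 301–349, y 121–167, with its lip on the right edge at about x 350. The toothed bar runs from (91,150) to (410,140), and the kraft box at (247,212) and the lid at (345,213) are near the path.

```bash
python3 - <<'E'
from h import *
i=dict(np.load("w1.npz"));t=imaging.camera_info("top");s=imaging.camera_info("scene")
c=(324.7,144)
p=onz(i,c,.1);print(p,tri(i,c,t,(280.6,173.6)),tri(i,c,s,(315.8,167)))
a,b=onz(i,(91,150),.074),onz(i,(410,140),.074);d=b-a;print(np.degrees(np.arctan2(d[1],d[0])))
th=np.arctan2(d[1],d[0]);u=np.array([np.cos(th),np.sin(th)]);v=np.array([u[1],-u[0]])
print("lip face",onz(i,(347,144),.106)[:2]@u-p[:2]@u, "post", (onz(i,(426,137),.072)[:2]-p[:2])@u)
g=p[:2]+.004*u-.005*v; o=bot.get_obs()
print(g,np.linalg.norm(g+.098*u),o["ee_pos"],o["tcp_rot"])
y=np.radians(o["tcp_rot"][2]);d=g-o["ee_pos"][:2]
print("tool dxy",d@[np.cos(y),np.sin(y)],d@[np.sin(y),-np.cos(y)], "u in tool",u@[np.cos(y),np.sin(y)],u@[np.sin(y),-np.cos(y)])
E
```

```text
[0.64150628 0.05150043 0.1       ] (array([0.64237265, 0.05076718, 0.09130816]), np.float64(0.0008995667019677965)) (array([0.64266083, 0.05090549, 0.09957495]), np.float64(0.0025221068706839894))
51.69751746505318
lip face 0.020236152797240947 post 0.10356652625180458
[0.64006179 0.0577385 ] 0.7136206921012258 [0.6720352  0.02382604 0.2548833 ] [-1.79921019e+02 -1.00792256e-01  1.40440378e+02]
tool dxy 0.04624848481157395 0.005781978128991628 u in tool 0.02193945534893316 0.9997593011815354
```

To row units: 0.115 m is 0.3833, 0.046 m is 0.1533.

Request:
{"method": "hand_motion", "body": {
  "steps": [
    [0.0767, 0.01, 0.0667, 0, 0],
    [0.1533, 0.02, 0.1667, 0, 0],
    [0.1533, 0.02, 0.2833, 0, 0],
    [0.1533, 0.02, 0.3833, 0, 0],
    [0.1533, 0.02, 0.3833, 0, 0]
  ]
}}

```text
time: 2.23
ee_pos: [0.6365, 0.0596, 0.1355]
tcp_rot: [-179.7, -0.3, 140.8]
wrist_force: [-1.0, -0.5, -1.0]
opening: -0.0003
grasp_force: 0.0
```

```bash
python3 - <<'E'
from h import *
import cv2
cv2.imwrite("pics/w2.png",imaging.camera("wrist")[100:300,160:480])
cv2.imwrite("pics/s2.png",imaging.camera("scene"))
a=cv2.imread("pics/w2.png");b=cv2.imread("pics/s2.png")[120:220,250:410];cv2.imwrite("pics/m2.png",np.vstack([cv2.resize(a,(480,300)),cv2.resize(b,(480,300))]))
E
```

```text
(no output)
```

View pics/m2.png

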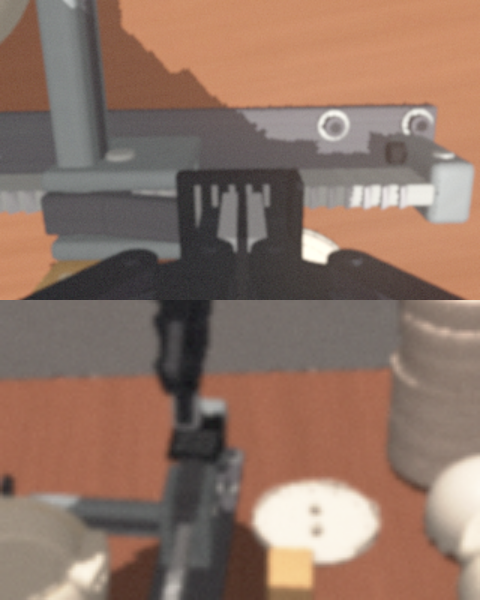

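The fingertips (about (244,245) in the upper half) stand over the pad, short of the lip at the right edge. Now I'll press.

To row units: 0.016 m is 0.0533, 0.013 m is 0.0433.

Request:
{"method": "hand_motion", "body": {
  "steps": [
    [0, 0, 0.0167, 0, 0],
    [0, 0, 0.03, 0, 0],
    [0, 0, 0.0433, 0, 0],
    [0, 0, 0.0533, 0, 0],
    [0, 0, 0.0533, 0, 0]
  ]
}}

```text
time: 2.75
ee_pos: [0.6405, 0.0583, 0.1252]
tcp_rot: [180.0, 0.0, 140.4]
wrist_force: [-0.3, 0.2, 1.2]
opening: 0.0001
grasp_force: 0.0
```

Request:
{"method": "hand_motion", "body": {
  "steps": [
    [0, 0, 0, 0, 0],
    [0, 0, 0.01, 0, 0],
    [0, 0, 0.02, 0, 0],
    [0, 0, 0.02, 0, 0]
  ]
}}

```text
time: 3.08
ee_pos: [0.6412, 0.0592, 0.12]
tcp_rot: [179.8, 0.1, 140.4]
wrist_force: [1.3, 4.2, 6.5]
opening: -0.0001
grasp_force: 3.3
```

To row units: 0.006 m is 0.02, 0.003 m is 0.01.

Request:
{"method": "hand_motion", "body": {
  "steps": [
    [0, 0, 0.01, 0, 0],
    [0, 0, 0.02, 0, 0],
    [0, 0, 0.02, 0, 0]
  ]
}}

```text
time: 3.33
ee_pos: [0.6421, 0.06, 0.1149]
tcp_rot: [179.7, 0.1, 140.5]
wrist_force: [4.8, 7.2, 9.7]
opening: 0.0001
grasp_force: 5.3
```

Request:
{"method": "hand_motion", "body": {
  "steps": [
    [0, 0, 0.0067, 0, 0],
    [0, 0, 0.0133, 0, 0],
    [0, 0, 0.0133, 0, 0]
  ]
}}

```text
time: 3.58
ee_pos: [0.6424, 0.0601, 0.114]
tcp_rot: [179.6, 0.2, 140.5]
wrist_force: [-0.7, 7.7, 22.6]
opening: 0.0001
grasp_force: 11.5
```

To row units: 0.03 m is 0.1, 0.022 m is 0.0733.

Request:
{"method": "hand_motion", "body": {
  "steps": [
    [0, 0.0133, 0, 0, 0],
    [0, 0.0333, 0, 0, 0],
    [0, 0.0533, 0, 0, 0],
    [0, 0.0733, 0, 0, 0],
    [0.0033, 0.1, 0, 0, 0]
  ]
}}

```text
time: 4.0
ee_pos: [0.6597, 0.0824, 0.1138]
tcp_rot: [179.8, 0.2, 140.4]
wrist_force: [-3.4, -0.5, 24.3]
opening: -0.0003
grasp_force: 11.5
```

To row units: 0.04 m is 0.1333, 0.032 m is 0.1067.

Request:
{"method": "hand_motion", "body": {
  "steps": [
    [0, 0.0267, 0, 0, 0],
    [0, 0.0533, 0, 0, 0],
    [0.0033, 0.08, 0, 0, 0],
    [0.0033, 0.1067, 0, 0, 0],
    [0.0033, 0.1333, 0, 0, 0]
  ]
}}

```text
time: 4.42
ee_pos: [0.6847, 0.114, 0.1139]
tcp_rot: [179.7, 0.2, 140.4]
wrist_force: [-4.6, -0.8, 24.1]
opening: 0.0001
grasp_force: 11.3
```

Request:
{"method": "hand_motion", "body": {
  "steps": [
    [0, 0.02, 0, 0, 0],
    [0, 0.04, 0, 0, 0],
    [0.0017, 0.06, 0, 0, 0],
    [0.0017, 0.06, 0, 0, 0]
  ]
}}

```text
time: 4.75
ee_pos: [0.6964, 0.129, 0.114]
tcp_rot: [179.7, 0.3, 140.4]
wrist_force: [-2.2, 2.9, 22.7]
opening: -0.0004
grasp_force: 11.5
```

To row units: 0.011 m is 0.0367, 0.008 m is 0.0267.

Request:
{"method": "hand_motion", "body": {
  "steps": [
    [0, 0.0133, 0, 0, 0],
    [0, 0.0267, 0, 0, 0],
    [0, 0.0367, 0, 0, 0],
    [0, 0.0367, 0, 0, 0]
  ]
}}

```text
time: 5.08
ee_pos: [0.7029, 0.1372, 0.114]
tcp_rot: [179.7, 0.2, 140.4]
wrist_force: [-3.4, 1.5, 23.1]
opening: -0.0
grasp_force: 11.3
```

Request:
{"method": "hand_motion", "body": {
  "steps": [
    [0, 0.01, 0, 0, 0],
    [0, 0.02, 0, 0, 0],
    [0, 0.02, 0, 0, 0],
    [0, 0.02, 0, 0, 0]
  ]
}}

```text
time: 5.42
ee_pos: [0.7063, 0.1406, 0.1132]
tcp_rot: [179.8, 0.2, 140.4]
wrist_force: [-4.1, -3.4, 19.2]
opening: 0.0001
grasp_force: 9.3
```

```bash
python3 - <<'E'
from h import *
import cv2
a=imaging.camera("wrist")[100:300,160:480];b=imaging.camera("scene")[120:220,250:410];cv2.imwrite("pics/m3.png",np.vstack([cv2.resize(a,(480,300)),cv2.resize(b,(480,300))]))
E
```

```text
(no output)
```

View pics/m3.png

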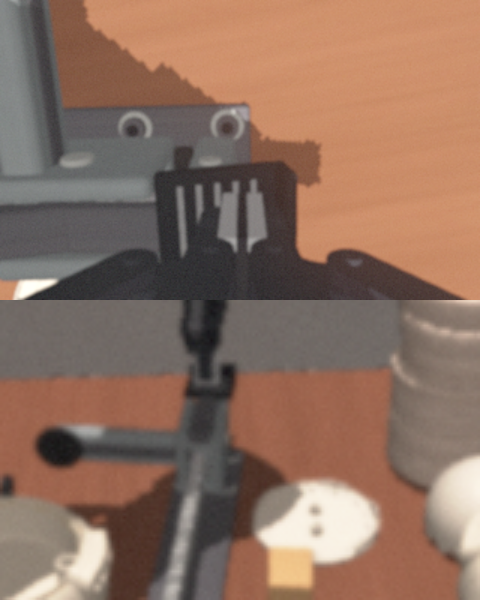

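The jaw is now at the post, the pot side is untouched, and the lip's right edge is at about x 295. One more nudge will confirm the end stop by force.

To row units: 0.005 m is 0.0167, 0.003 m is 0.01.

Request:
{"method": "hand_motion", "body": {
  "steps": [
    [0, 0.01, 0, 0, 0],
    [0, 0.0167, 0, 0, 0],
    [0, 0.0167, 0, 0, 0],
    [0, 0.0167, 0, 0, 0]
  ]
}}

```text
time: 5.85
ee_pos: [0.7082, 0.1427, 0.1125]
tcp_rot: [-179.9, 0.2, 140.3]
wrist_force: [-9.6, -9.6, 20.0]
opening: 0.0002
grasp_force: 13.1
```

Resistance along the bar has risen to about 13 N, so the jaw is at the stop. I'll lift straight up.

To row units: -0.08 m is -0.2667, -0.05 m is -0.1667.

Request:
{"method": "hand_motion", "body": {
  "steps": [
    [0, 0, -0.02, 0, 0],
    [0, 0, -0.0467, 0, 0],
    [0, 0, -0.0833, 0, 0],
    [0, 0, -0.1667, 0, 0],
    [0, 0, -0.2667, 0, 0]
  ]
}}

```text
time: 6.27
ee_pos: [0.7074, 0.1441, 0.1872]
tcp_rot: [-179.8, -0.2, 140.4]
wrist_force: [0.9, -0.4, 0.7]
opening: 0.0003
grasp_force: 0.0
```

Request:
{"method": "hand_motion", "body": {
  "steps": [
    [0.0667, 0, -0.1, 0, 0],
    [0.1333, -0.1, -0.1667, 0, 0],
    [0.2, -0.2, -0.1667, 0, 0],
    [0.2, -0.2, -0.1667, 0, 0],
    [0.2, -0.2, -0.1667, 0, 0]
  ]
}}

```text
time: 6.68
ee_pos: [0.6224, 0.1363, 0.2396]
tcp_rot: [-180.0, -0.0, 140.4]
wrist_force: [0.4, -0.2, 0.4]
opening: 0.0001
grasp_force: 0.0
```

```bash
python3 - <<'E'
from h import *
import cv2
a=imaging.camera("wrist");i=imaging.camera_info("wrist");np.savez("w4",**i);b=imaging.camera("top")[130:290,215:375];c=imaging.camera("scene")[120:280,200:360]
r=lambda x:cv2.resize(x,(280,280))
cv2.imwrite("pics/m4.png",np.hstack([cv2.resize(a,(480,300)),np.vstack([r(b),r(c)])[:300*2:1][:300]])) if 0 else cv2.imwrite("pics/m4.png",np.vstack([cv2.resize(a,(480,300)),np.hstack([cv2.resize(b,(240,240)),cv2.resize(c,(240,240))])]))
E
```

```text
(no output)
```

View pics/m4.png

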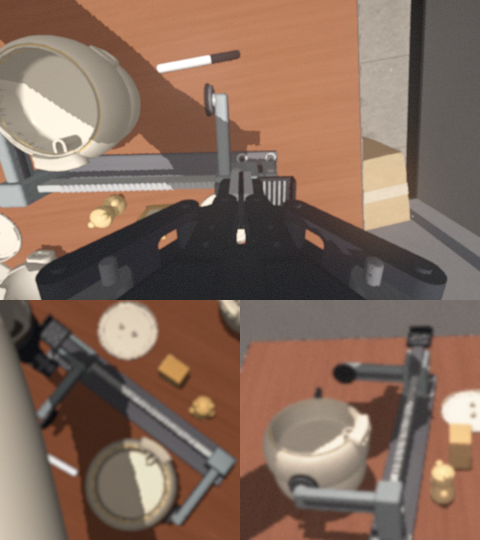

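The jaw arm is open and at the post end, and the pot, marker, stopper, box and lid look undisturbed. I'll check the jaw displacement from the pad's lip corner.

```bash
python3 - <<'E'
from h import *
import cv2
a=imaging.camera("wrist");np.savez("w5",**imaging.camera_info("wrist"))
b=cv2.imread("pics/w1.png")
cv2.imwrite("pics/m5.png",np.hstack([cv2.resize(b[90:190,280:380],(400,400)),cv2.resize(a[190:290,310:410],(400,400))]))
E
```

```text
(no output)
```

View pics/m5.png

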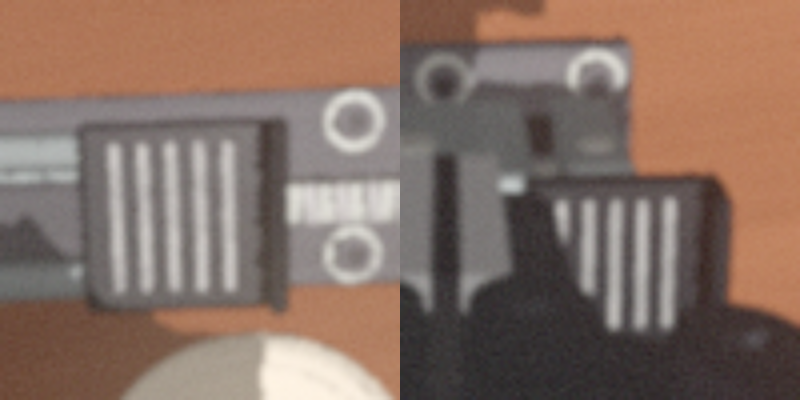

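```bash
python3 - <<'E'
from h import *
a,b=dict(np.load("w1.npz")),dict(np.load("w5.npz"))
u=np.array([.62,.785]);v=np.array([.785,-.62])
for z,p,q in((.1,(337.5,126.2),(377.5,240.5)),(.012,(368.2,120.2),(321.2,209.5))):
    d=(onz(b,q,z)-onz(a,p,z))[:2];print(d@u,d@v)
E
```

```text
0.09670448858934852 -0.0007105971191162057
0.0009085366002115528 -0.0011761582419457693
```

```bash
python3 -c "
from workcell import bot, imaging, job
print(job.job_done())"
```

```text
the job is handed in; nothing more can be done
None
```

The clamp is open and the job is handed in: the lever was pressed down and the jaw pushed back to its end stop (about 97 mm by camera, with the push force rising to about 13 N there), the lever looks sprung up, the arm is clear, and the pot and the bystanders in view look undisturbed; the hand-in gave no verdict.

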